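# Key a drive pulley onto a rotary-stage spindle

## Robot

A 6-joint arm with a two-finger parallel gripper is mounted at the origin on a cart in front of the work surface, level with it; the furniture and walls round the work are solid. World frame = base frame: x ahead of the robot, y to its left, z up, the work surface at z = 0. Lengths are in m, angles in rad, forces in N, time in s.
With the tool pointing down it reaches from about 0.275 to 0.725 m from the base axis. Payload 15.9 kg.
Tool frame: the origin (TCP) lies midway between the tips of the shut fingers; the grasp point (between the pads) lies 19 mm behind it (tcp_to_grasp is the distance from the TCP to the grasp point, in m); z points along the fingers, y is the line along which they close (so a half turn about z gives the same grasp; the last joint's range is limited). The gripper opens to 85 mm and grips with 20 to 120 N. Pads are 22 mm wide; open, the fingers measure 114 mm over their backs; the gripper's body (76 mm by 85 mm) begins 54 mm behind the grasp point. The pads swing forward as they close: fully open they stand 13 mm farther back than shut.
Start: joints at [-1.206, 0.213, -0.034, 1.323, 0, 1.571], TCP at [0.178, -0.467, 0.231] pointing down, gripper open.
Joint ranges: [-2.98, 2.98], [-0.74, 1.72], [-1.14, 1.35], [-2.1, 2.04], [-1.57, 1.44], [-3.14, 3.14]. Speed limits (rad/s): [1.89, 1.89, 2.39, 2.57, 3.14, 3.14].

## Interface

Orientations are given as a unit quaternion [w, x, y, z].
In Python, from workcell import * gives the robot as it stands. Calls block until the motion is done:
- move_to(position, orientation): joint-space move of the TCP to a pose.
- move_straight(position, ori=None, velocity=0.15, contact_N=None): straight line of the TCP; ori=None keeps the orientation; velocity is the mean speed in m/s. With contact_N (N) it stops when the force on the tool has changed by that much, and returns True; else False.
- move_j(angles): joint-space move.
- grip(opening): finger opening in m; the grip force is fixed at half the most; returns when the fingers have stopped.
- sleep(seconds).
- ik(position, orientation): joint angles nearest the present ones, or None.
- read_state(): the state.
- get_image(name): name is "scene" or "top"; returns a dict with "color" (420x560x3 uint8, blue, green, red), "mtx" (3x3 intrinsics, pixels), "camera_from_world" (4x4, takes a point from world to camera coordinates). Camera axes: x right, y up, looking along -z (the intrinsics and any distortion apply to the point x, -y, -z); pixel columns grow to the right and rows downward; lengths in m; the calibration is good to about 2 mm. A picture is of the moment at which its call begins. There is no depth.
A pose or a line that the arm cannot do raises PlanningError and nothing moves.
- hand_in(): hands the job in; it is judged then, once.
The state is a dict: "t": time; "joints": joint angles; "qvel": joint speeds; "joint_efforts": joint torques, N m; "eef_pos": TCP position; "eef_rot": TCP orientation; "force": force on the tool from outside, world axes, zero at the start; "ft_torque": the same for the moment, N m; "finger_gap": finger opening in m; "grasp_force": force on a finger pad.
Only numpy, scipy, OpenCV 4.12 (cv2) and the standard library are available. Lean on these libraries where they do the work, as an engineer would, in place of code of your own. Each camera call takes 0.05 s, during which the arm holds its last target. There are 200 camera calls.

## Task

Take the brass key out of its blue stand and drop it, upright, into the slot of the drive's spindle until its foot is fully home at the bottom of the slot. Then slide the toothed pulley down over spindle and key, with its keyway lined up with the key, until it sits flat on the drive's housing, and let go. Leave the other things on the desk where they are.

Things in the scene. Friction and masses are not known exactly. Their poses are not given: they have to be found in the camera images.
- spindle_drive: Rotary drive fixed on the desk: steel foot 116 mm square, 12 mm thick; grey round housing 96 mm across, flat top 70 mm above the desk; from it an upright bright steel spindle 36 mm across. Origin on the spindle's axis at desk height, z up, +x towards the key slot. A black connector on its -x side reaches 72 mm from the axis, 51 mm above the desk
- spindle_top (a point): Centre of the spindle's top, 128 mm above the desk, rim bevelled 3 mm; axes as the drive's. The key slot, 15.5 mm wide, runs all the way down the spindle's +x side, open at the top and towards +x; its back wall is 9 mm from the axis
- slot_foot (a point): Where the middle of the key's foot must finally rest, 17 mm from the axis along the drive's +x, 22 mm above the desk; axes as the drive's. Below the housing's top the slot goes on as a closed pocket 15.5 mm wide, from 9 to 26.5 mm from the axis, 48 mm deep; this is on its floor
- seat (a point): Centre of the housing's flat top on the spindle's axis, 70 mm above the desk, where the centre of the pulley's underside must finally be; axes as the drive's
- key: Loose upright brass bar, 15 (x) by 12 (y) by 96 mm (z), 120 g, foot bevelled 2.5 mm over 5 mm; origin at the centre of its foot; the same after half a turn about z; its x goes along the slot's x. Home, its top is 118 mm above the desk, 10 mm below the spindle's top: let it go, held near its top, with its foot some way in the pocket, and it falls the rest
- key_stand: Fixed blue plastic block 72 x 64 x 44 mm, origin at the centre of its underside; the key starts in its socket, 34 mm deep (floor 10 mm, key top 106 mm above the desk), with about 1 mm of play all round and the same axes as the block
- pulley: Loose aluminium pulley lying flat, bore upright, about 0.5 kg: toothed rim 97 mm across and 20 mm high, above it a smooth round boss to grip, 64 mm across, from 20 to 56 mm above the underside. Origin at the centre of the underside, z up. Off the key, it rests on the key's top, underside 116 mm above the desk and tips in the grip unless the fingers stand on the line through the keyway
- pulley_top (a point): Centre of the boss's top, 56 mm above the underside. A dark bushing, 1 to 2 mm short of both ends, has a 38.5 mm bore and one keyway 15 mm wide, to 27 mm from the axis. It is clamped at a random angle: the keyway points along the pulley's +x only within 0.35 rad either way, not reported; aligned within about 0.06 rad it drops over the key. It slips only above about 1.2 N m
- objective_box: White and blue carton, 37 x 50 x 72 mm, a bystander; origin at the centre of its underside
- eyepiece: Black eyepiece standing, 34 mm across, 58 mm high, a bystander; origin at the centre of its underside
- tape: Roll of pale tape lying flat, 64 mm across, 19 mm high, a bystander; origin at the centre of its underside
- fork: Black clamping fork lying flat, 22 x 64 x 8 mm, a bystander; origin at the centre of its underside
- cap: Black round lens cap lying flat, 42 mm across, 8 mm high, a bystander; origin at the centre of its underside
- holder: Black post holder standing, foot 39 mm across, 75 mm high, a bystander; origin at the centre of its underside
- pen: Marker pen lying, pale barrel and black cap, 11 mm thick, 135 mm long, a bystander; origin at the centre of its underside
- petri: Clear dish, 59 mm across, 14 mm high, a bystander; origin at the centre of its underside

How it is judged:
On the way, in this order (a step that is already met when the one before it is completed fails the run):
1. the key stands fully home in the spindle's slot (distance between key and slot_foot below 0.005 m and angle between key's own z axis and vertical below 0.08 rad and linear speed of key below 0.02 m/s), for 0.2 s.
2. the pulley sits flat on the housing over spindle and key (horizontal distance between pulley and seat below 0.004 m and z of pulley in the frame of seat between -0.003 and 0.003 m and angle between pulley's own z axis and vertical below 0.05 rad and linear speed of pulley below 0.02 m/s), for 0.2 s.
At the end, for the whole second after the job is handed in: The key's foot is within 5 mm of the bottom of the slot and the key upright within 0.08 rad; the pulley's underside is within 3 mm of the housing's top, centred on the spindle within 4 mm and level within 0.05 rad; both at rest (all of step 1 and all of step 2); the robot touches nothing.
It fails at once if one of the other things on the desk is moved more than 30 mm (distance of any of objective_box, eyepiece, tape, fork, cap, holder, pen, petri from where it was at the start of the episode above 0.03 m).
It also fails if it takes over 69 s, if anything falls off the work surface, if the arm or the gripper's body presses on something with over 40 N, if the wrist force passes 120 N, or if a joint passes its speed limit or range.

## Working session

There is one attempt and no reset: what is moved stays moved. The work goes in short steps, each a Python script; the robot and the scene stay as the last script left them, time stands still between calls to the robot, and variables do not carry over. Pictures are saved under pics/ and viewed, at most 10 in all, crops included, and the job is handed in when it is done.

```bash
mkdir -p pics; ls
python3 - <<'E'
from workcell import *
import cv2
for n in("scene","top"):
    d=get_image(n); cv2.imwrite(f"pics/{n}0.png",d["color"]); print(n,d["mtx"].tolist(),d["camera_from_world"].round(4).tolist(),d.keys())
s=read_state();print(s["t"],s["eef_pos"],s["eef_rot"],s["finger_gap"])
E
```

```text
pics
scene [[380.4550437505475, 0.0, 278.8185724752023], [0.0, 380.4550437505475, 206.90926353935893], [0.0, 0.0, 1.0]] [[-0.7626, -0.6469, 0.0045, 0.5566], [0.3405, -0.3955, 0.853, -0.2326], [-0.55, 0.652, 0.5219, -0.6442], [0.0, 0.0, 0.0, 1.0]] dict_keys(['color', 'mtx', 'camera_from_world'])
top [[446.1089183624644, 0.0, 284.6934321405525], [0.0, 446.1089183624644, 214.87813060063274], [0.0, 0.0, 1.0]] [[-0.0196, -0.9991, -0.0375, 0.1636], [0.9878, -0.0252, 0.1538, -0.6066], [-0.1546, -0.0341, 0.9874, -0.8624], [0.0, 0.0, 0.0, 1.0]] dict_keys(['color', 'mtx', 'camera_from_world'])
0.1 [ 0.17825021 -0.46680244  0.23086586] [-5.12703620e-04  9.83414655e-01  1.81370734e-01 -1.05452084e-04] 0.08529335674977426
```

View pics/top0.png

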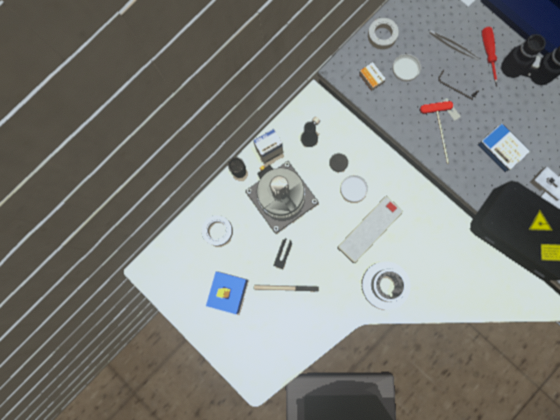

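View pics/scene0.png

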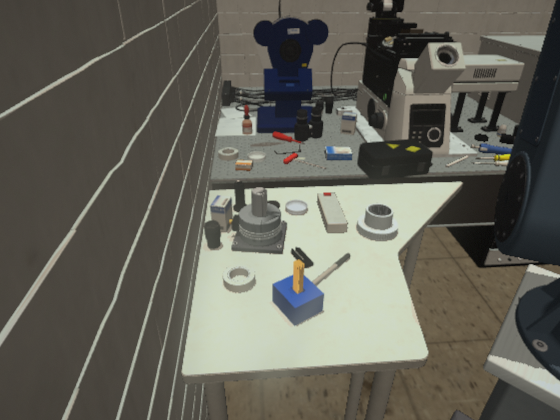

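Top view: drive at about (281,192) px, blue stand with the key at (227,293), pulley at (387,285). The scene view shows the drive at (260,225), the key at (298,275) and the pulley at (378,220). I'll zoom in on these next and measure them with masks.

```bash
cat > h.py <<'E'
from workcell import *
import cv2, numpy as np
def ray(d,p):
    u=cv2.undistortPoints(np.array([[p]],float),d["mtx"],None)[0,0]
    T=np.linalg.inv(d["camera_from_world"]); 
    return T[:3,3], T[:3,:3]@np.array([u[0],-u[1],-1.])
def onz(d,p,z):
    c,r=ray(d,p); return c+r*(z-c[2])/r[2]
def proj(d,P):
    q=d["camera_from_world"]@np.r_[P,1]; v=d["mtx"]@np.array([q[0],-q[1],-q[2]]); return v[:2]/v[2]
def avg(name,n=4):
    d=get_image(name); d["color"]=np.mean([d["color"].astype(float)]+[get_image(name)["color"] for _ in range(n-1)],0).astype(np.uint8); return d
def crop(im,x,y,w,h,W,H): return cv2.resize(im[y:y+h,x:x+w],(W,H),interpolation=cv2.INTER_CUBIC)
def yawq(a): # tool down, tool y axis along world angle a-ish: R=Rz(a)*Rx(pi)
    return np.array([0,np.cos(a/2),np.sin(a/2),0])
E
python3 - <<'E'
from h import *
t=avg("top");s=avg("scene")
import pickle; pickle.dump((t,s),open("im.pkl","wb"))
T=t["color"];S=s["color"]
A=np.vstack([np.hstack([crop(T,240,150,80,80,400,400),crop(T,356,255,60,60,400,400)]),
 np.hstack([crop(T,200,265,50,50,200,200),crop(S,268,255,60,70,171,200),crop(S,228,180,64,72,178,200),crop(S,352,198,52,42,251,200)])])
cv2.imwrite("pics/c1.png",A)
for d,h in((t,cv2.cvtColor(T,cv2.COLOR_BGR2HSV)),(s,cv2.cvtColor(S,cv2.COLOR_BGR2HSV))):
    R=(slice(265,320),slice(195,255)) if d is t else (slice(255,325),slice(265,328))
    for n,lo,hi in(("blue",(100,120,40),(130,255,255)),("brass",(12,120,90),(32,255,255))):
        m=np.zeros(h.shape[:2],np.uint8); m[R]=cv2.inRange(h,lo,hi)[R]
        c=max(cv2.findContours(m,0,1)[0],key=cv2.contourArea)
        print(n,cv2.minAreaRect(c),cv2.contourArea(c),cv2.approxPolyDP(cv2.convexHull(c),2.5,True)[:,0].tolist())
E
```

```text
blue ((225.96151733398438, 292.30767822265625), (31.486377716064453, 35.34543228149414), 15.255120277404785) 1049.5 [[216, 272], [245, 280], [235, 313], [207, 305]]
brass ((225.0, 292.5), (7.0, 6.0), 90.0) 31.0 [[228, 290], [227, 296], [222, 296], [222, 289]]
blue ((295.0000305175781, 287.5000305175781), (34.64822769165039, 28.991378784179688), 45.0) 569.0 [[304, 276], [315, 289], [306, 301], [295, 307], [274, 284], [291, 276]]
brass ((298.5198974609375, 275.5216369628906), (10.157852172851562, 33.054649353027344), 2.385944128036499) 245.5 [[299, 259], [304, 266], [302, 285], [297, 292], [293, 288], [294, 262]]
```

View pics/c1.png

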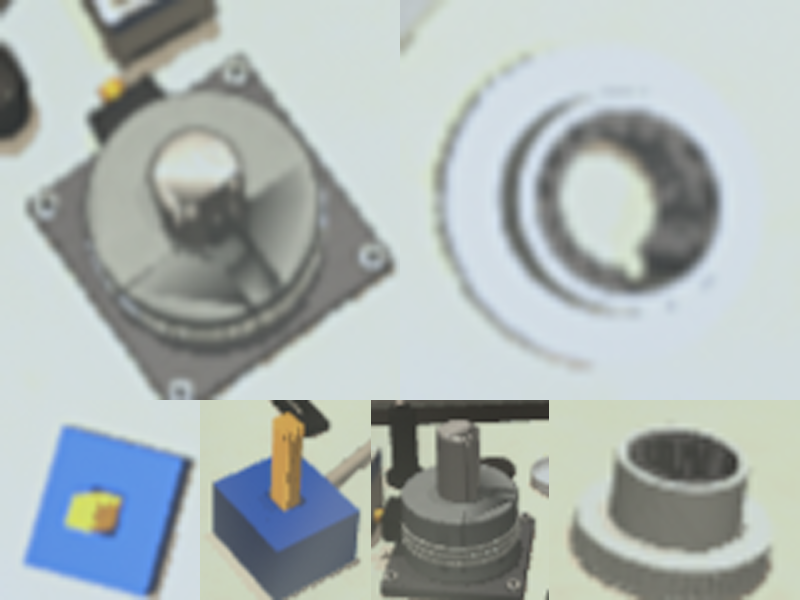

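The zoom shows the drive's foot screws at about (287,164), (249,191), (314,201) and (276,228) px. The connector is at the upper left, so the slot faces lower right. The pulley's keyway shows as a bright notch at the lower right of the bore, at about (391.5,295).

```bash
cat > m.py <<'E'
from h import *
import pickle
t,s=pickle.load(open("im.pkl","rb"));T=t["color"]
g=cv2.cvtColor(T,cv2.COLOR_BGR2GRAY)
P=[]
for c in((287,164.4),(249,191),(314.4,201.4),(276,228)):
    x,y=map(round,c); w=g[y-3:y+4,x-3:x+4].astype(float); w=np.clip(w-np.median(w)-15,0,None)
    yy,xx=np.mgrid[-3:4,-3:4]; w*=(xx**2+yy**2<10); p=(x+(w*xx).sum()/w.sum(),y+(w*yy).sum()/w.sum())
    P.append(onz(t,p,.012)[:2]); print("screw",np.round(p,1),P[-1].round(4))
P=np.array(P);c=P.mean(0); e=[(P[2]+P[3]-P[0]-P[1]),(P[2]+P[0]-P[1]-P[3])]
print("drive",c.round(4),"yaw",np.arctan2(e[0][1],e[0][0]),np.arctan2(e[1][1],e[1][0])-np.pi/2,"side",[np.linalg.norm(v)/2 for v in e])
f=lambda x,y:(240+x/5-.4,150+y/5-.4)
for nm,pts,z in(("housing",[(87,205),(318,205),(205,90),(135,292),(292,290)],.07),("spindle",[(150,170),(243,170),(196,127)],.1275)):
    Q=np.array([onz(t,f(*p),z)[:2] for p in pts]); A=np.c_[2*Q,np.ones(len(Q))]; k=np.linalg.lstsq(A,(Q**2).sum(1),rcond=None)[0]
    print(nm,k[:2].round(4),"d",2*np.sqrt(k[2]+k[:2]@k[:2]))
h=cv2.cvtColor(T,cv2.COLOR_BGR2HSV)
m=np.zeros(g.shape,np.uint8);R=(slice(265,320),slice(195,255));m[R]=cv2.inRange(h,(100,120,120),(130,255,255))[R]
q=cv2.findContours(m,0,1)[0];q=max(q,key=cv2.contourArea)
Q=np.array([onz(t,p,.044)[:2] for p in q[:,0]],np.float32)*1000; r=cv2.minAreaRect(Q);B=cv2.boxPoints(r);print("stand",r,B.tolist())
m[:]=0;R=(slice(283,303),slice(215,240));m[R]=cv2.inRange(h,(15,100,170),(36,255,255))[R]
M=cv2.moments(m,True);p=(M['m10']/M['m00'],M['m01']/M['m00']);print("key top",p,M['m00'],onz(t,p,.106))
# pulley bore
m[:]=0;R=(slice(265,305),slice(372,412));m[R]=(g[R]<150)*255
q=max(cv2.findContours(m,0,1)[0],key=cv2.contourArea)
Q=np.array([onz(t,p,.0545)[:2] for p in cv2.convexHull(q)[:,0]],np.float32)*1000;print("bush",cv2.fitEllipse(Q),cv2.minEnclosingCircle(Q))
k=lambda x,y:(356+x/6.667-.4,255+y/6.667-.4)
for p in((637-400,278),(610-400,205)): print("notch",onz(t,k(*p),.0)[:2])
for pts,z in((((437,195),(500,70),(590,368),(480,310)),.02),):
    Q=np.array([onz(t,k(x-400,y),z)[:2] for x,y in pts]);A=np.c_[2*Q,np.ones(len(Q))]; kk=np.linalg.lstsq(A,(Q**2).sum(1),rcond=None)[0]
    print("rim",kk[:2].round(4),2*np.sqrt(kk[2]+kk[:2]@kk[:2]))
# scene boss top crop 251x200 from 352,198,52x42
print(onz(s,(352+680*52/251-549*52/251-.4,198+(455-400)*42/200-.4),.056), "scene pulley top")
print("scene spindle top",onz(s,(228+(458-371)*64/178-.4,180+(428-400)*72/200-.4),.128))
print("cams",[np.linalg.inv(d["camera_from_world"])[:3,3].round(3) for d in(t,s)])
E
python3 m.py
```

```text
screw [285.5 164. ] [0.7277 0.1472]
screw [247.6 190.5] [0.6713 0.2301]
screw [312.7 200.5] [0.6456 0.0907]
screw [275.7 227.4] [0.5897 0.1708]
drive [0.6586 0.1597] yaw -2.525784748401969 -2.538186512786734 side [np.float64(0.10023677810383645), np.float64(0.09888450049582882)]
housing [0.6569 0.1562] d 0.09438568246624159
spindle [0.6572 0.157 ] d 0.035266005514716744
stand ((456.4276428222656, 271.42681884765625), (63.73182678222656, 69.99847412109375), 74.12946319580078) [[414.0483093261719, 250.34661865234375], [481.3785705566406, 231.20452880859375], [498.8069763183594, 292.50701904296875], [431.4767150878906, 311.64910888671875]]
key top (222.87951807228916, 292.4457831325301) 83.0 [0.45698319 0.26690873 0.106     ]
bush ((464.72796630859375, -54.608585357666016), (51.53831481933594, 52.8509635925293), 143.0249786376953) ((465.0250549316406, -54.65623092651367), 26.637147903442383)
notch [ 0.44088488 -0.06665091]
notch [ 0.46353352 -0.05952129]
rim [ 0.4646 -0.0533] 0.1003294008913055
[ 0.46422683 -0.05416598  0.056     ] scene pulley top
scene spindle top [0.65533223 0.15645353 0.128     ]
cams [array([0.469, 0.119, 0.951]), array([0.149, 0.688, 0.532])]
```

The measurements agree:

| Thing | Position (m) | Orientation |
|---|---|---|
| Drive | (0.657, 0.157) | yaw −2.53 |
| Stand and key | (0.4565, 0.2715) | yaw −0.277 |
| Pulley | (0.465, −0.0545) | keyway at about −2.67, notch radius 26.6 mm |

Next I grip the key.

Run:
```python
from h import *
q=yawq(-.277); x,y=.4565,.2715
move_to([x,y,.15],q); print(read_state()["t"])
print("touch",move_straight([x,y,.083],velocity=.12,contact_N=12))
s=read_state();print(s["eef_pos"],s["force"].round(1) if hasattr(s["force"],"round") else s["force"])
grip(0.0); s=read_state();print(s["t"],s["finger_gap"],s["grasp_force"],s["eef_pos"],s["force"])
print(move_straight([x,y,.22],velocity=.12,contact_N=25)); s=read_state();print(s["t"],s["finger_gap"],s["grasp_force"],s["eef_pos"],s["force"])
t=avg("top",2);sc=avg("scene",2)
a,b=proj(t,[x,y,.19]).astype(int),proj(sc,[x,y,.19]).astype(int);print(a,b)
cv2.imwrite("pics/k1.png",np.hstack([crop(t["color"],a[0]-40,a[1]-40,80,80,400,400),crop(sc["color"],b[0]-40,b[1]-40,80,80,400,400)]))
```

```text
3.75
touch False
[0.45682227 0.2716086  0.08356453] [ 0.3 -0.6 -0.4]
5.125 0.010786873776698997 59.22867737710476 [0.45661164 0.27146676 0.08324369] [-0.74538041 -0.66541673  4.8356241 ]
False
6.4167 0.010906360282687278 58.5069071687758 [0.45622007 0.27132166 0.21930518] [ 0.15408388  0.39147201 -1.10676828]
[211 293] [299 220]
```

View pics/k1.png

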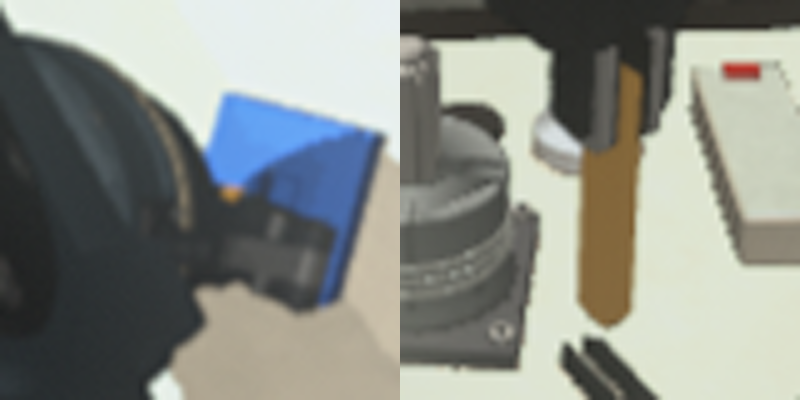

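The key is held upright and near its top. In the scene view its foot is at about px (300,245). I'll quantify the offset in the grip, then carry it over the slot and look again.

Run:
```python
from h import *
sc=get_image("scene"); p0=np.array(read_state()["eef_pos"]); b=proj(sc,[p0[0],p0[1],.175]); print("axis exp",b)
m=cv2.inRange(cv2.cvtColor(sc["color"],cv2.COLOR_BGR2HSV),(8,80,50),(32,255,255))
for r in(225,231,237): c=np.where(m[r,280:320])[0]+280; print(r,c.min(),c.max())
a=-2.53+np.pi; u=np.array([np.cos(-2.53),np.sin(-2.53)]); D=np.array([.657,.157]); P=D+.0177*u
move_to([*P,.222],yawq(a)); s=read_state();print(s["t"],s["eef_pos"])
t=avg("top",2);sc=avg("scene",2)
A,B=proj(t,[*D,.128]).astype(int),proj(sc,[*D,.13]).astype(int);print(A,B)
cv2.imwrite("pics/k2.png",np.hstack([crop(t["color"],A[0]-40,A[1]-40,80,80,400,400),crop(sc["color"],B[0]-30,B[1]-30,60,60,400,400)]))
for n,q in(("slot top centre",[*(D+.0177*u),.128]),("foot",[*P,.149]),("Dtop",[*D,.128]),("pocket",[*(D+.0177*u),.07])): print(n,proj(t,q).round(1),proj(sc,q).round(1))
```

```text
axis exp [299.29846123 228.31994538]
225 295 305
231 295 305
237 295 304
10.8583 [0.64251182 0.14689039 0.22203389]
[278 184] [258 188]
slot top centre [284.4 191.5] [266.2 189.9]
foot [284.  189.1] [266.  181.4]
Dtop [278.9 184.1] [258.2 189.5]
pocket [285.5 197.4] [266.5 212.3]
```

View pics/k2.png

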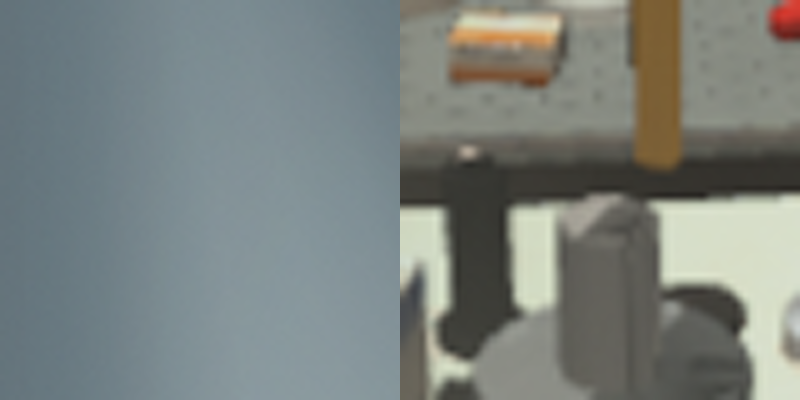

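The top view is blocked by the arm. In the scene view the key axis is at px 266.7 and the spindle axis at 259.2, so their offset is 7.5 px against 7.8 expected. That makes the radial position good to about 1 mm. I'll lower by feel and search sideways if it catches.

Run:
```python
from h import *
u=np.array([np.cos(-2.53),np.sin(-2.53)]);v=np.array([-u[1],u[0]]); P=np.array([.657,.157])+.0177*u
def st(n): s=read_state();print(n,round(s["t"],2),np.round(s["eef_pos"],4),np.round(s["force"],1),np.round(s["ft_torque"],2),round(s["finger_gap"],4))
for du,dv in((0,0),(0,.0015),(0,-.0015),(.0015,0),(0,.003),(0,-.003)):
    q=P+du*u+dv*v
    move_straight([*q,.206],velocity=.08)
    hit=move_straight([*q,.133],velocity=.06,contact_N=8); st((du,dv,hit))
    z=read_state()["eef_pos"][2]
    if z<.185: break
```

```text
(0, 0, False) 12.78 [0.6427 0.1469 0.1335] [ 0.4  0.9 -1.8] [-0.06 -0.01 -0.  ] 0.011
```

Run:
```python
from h import *
grip(.04); sleep(.3); p=read_state()["eef_pos"]; move_straight([p[0],p[1],.24],velocity=.2)
grip(.085)
x,y=.4648,-.0545
move_to([x,y,.16],yawq(-1.10)); print(read_state()["t"],read_state()["eef_pos"])
t=avg("top",2);sc=avg("scene",2); D=[.657,.157]
A,B=proj(t,[*D,.1]).astype(int),proj(sc,[*D,.1]).astype(int)
C=proj(sc,[x,y,.09]).astype(int);E=proj(t,[x,y,.09]).astype(int)
cv2.imwrite("pics/k3.png",np.vstack([np.hstack([crop(t["color"],A[0]-25,A[1]-25,50,50,300,300),crop(sc["color"],B[0]-30,B[1]-30,60,60,300,300)]),np.hstack([crop(t["color"],E[0]-40,E[1]-40,80,80,300,300),crop(sc["color"],C[0]-40,C[1]-40,80,80,300,300)])]))
```

```text
18.725 [ 0.46486578 -0.05445747  0.16001051]
```

View pics/k3.png

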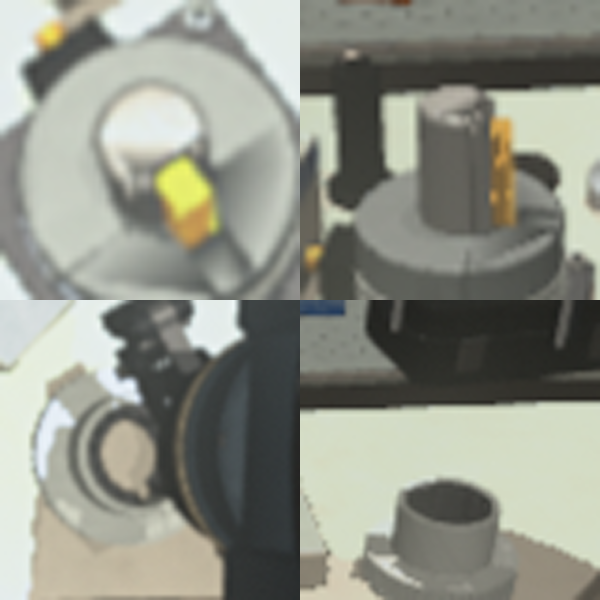

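The key stands in the slot; in the scene crop its top is about 10 mm below the spindle's top. The notch shows again in the top view at crop (143,490). I'll check both numerically, then grip the pulley.

Run:
```python
from h import *
t=get_image("top");sc=get_image("scene"); D=np.array([.657,.157]);u=np.array([np.cos(-2.53),np.sin(-2.53)]);x,y=.4648,-.0545
A,B=proj(t,[*D,.1]).astype(int),proj(sc,[*D,.1]).astype(int);E=proj(t,[x,y,.09]).astype(int)
p=A-25+np.array([182,183])/6-.4; k=onz(t,p,.118)[:2]; print("key top meas",k,"rel along u,v",(k-D)@u,(k-D)@[-u[1],u[0]])
print("key top scene px meas",B-30+np.array([202,120])/5-.4,"exp z118",proj(sc,[*(D+.018*u),.118]),"exp z156",proj(sc,[*(D+.018*u),.156]))
n=onz(t,E-40+np.array([145,192])/3.75-.4,0)[:2]-[x,y]; print("notch",n,np.linalg.norm(n),np.arctan2(n[1],n[0]))
print(move_straight([x,y,.022],velocity=.12,contact_N=12))
grip(0.); s=read_state();print(s["t"],s["finger_gap"],s["grasp_force"],s["eef_pos"],s["force"],s["ft_torque"])
```

```text
key top meas [0.64346078 0.14810165] rel along u,v 0.016194213094939937 -0.0004884548884553997
key top scene px meas [268.  193.6] exp z118 [266.34488369 193.89467329] exp z156 [266.12197093 178.54940913]
notch [-0.02085355 -0.01256747] 0.02434772626102418 -2.5992240461473273
False
20.6833 0.06241364444397768 62.30496229691198 [ 0.46502381 -0.05462577  0.02287415] [-5.30139753 -0.82850243 15.12193455] [-0.17216111  1.22128376 -0.05338151]
```

The key is home and the pulley is gripped; averaging the two looks puts the keyway at about −2.64. I'll carry it over and lower by feel.

Run:
```python
from h import *
D=np.array([.657,.157]); a=-1.10+(-2.53+2.64)
def st(n): s=read_state();print(n,round(s["t"],2),np.round(s["eef_pos"],4),np.round(s["force"],1),np.round(s["ft_torque"],2),round(s["finger_gap"],4))
p=read_state()["eef_pos"]
move_straight([p[0],p[1],.19],velocity=.15); st("lift")
move_to([*D,.185],yawq(a)); st("over")
sc=avg("scene",2);B=proj(sc,[*D,.14]).astype(int)
cv2.imwrite("pics/p1.png",crop(sc["color"],B[0]-50,B[1]-50,100,100,500,500))
hit=move_straight([*D,.130],velocity=.04,contact_N=10); st(hit)
```

```text
lift 21.95 [ 0.4645 -0.0546  0.1892] [-0.3  0.4 -4.4] [ 0.02 -0.01  0.03] 0.0626
over 23.05 [0.6567 0.156  0.1851] [-0.2 -0.3 -4. ] [-0.04  0.09  0.02] 0.062
True 24.23 [0.6572 0.1568 0.1374] [-0.1 -0.8  8.7] [-0.35  0.23  0.02] 0.0625
```

View pics/p1.png

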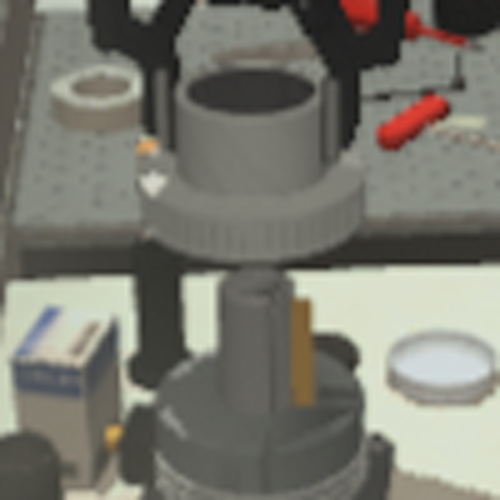

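The view shows the pulley level above the spindle and concentric with it. It stopped with its underside at about 115 mm, so the bore is over the spindle but resting on the key's top. I'll search in yaw.

```bash
cat > s.py <<'E'
from h import *
D=np.array([.6570,.1570]); a0=-0.99
def st(n): s=read_state();print(n,round(s["t"],2),np.round(s["eef_pos"],4),np.round(s["force"],1),np.round(s["ft_torque"],2),round(s["finger_gap"],4))
for da in(.05,-.05,.1,-.1,.15,-.15,.2,-.2):
    q=yawq(a0+da)
    move_straight([*D,.140],q,velocity=.05)
    hit=move_straight([*D,.127],velocity=.03,contact_N=10); st((da,hit))
    if read_state()["eef_pos"][2]<.133: break
    if read_state()["t"]>48: break
E
python3 s.py
```

```text
(0.05, True) 24.74 [0.6573 0.1569 0.1369] [-0.2 -0.4  5.2] [-0.31  0.2  -0.01] 0.0623
(-0.05, True) 25.23 [0.6573 0.1569 0.1376] [-0.3 -0.2  5.6] [-0.28  0.19 -0.  ] 0.0624
(0.1, True) 25.79 [0.6573 0.1568 0.137 ] [ 1.2 -1.1  6.3] [-0.42  0.15 -0.05] 0.0624
(-0.1, True) 26.39 [0.6575 0.1569 0.1377] [-0.6 -1.3  8.5] [-0.37  0.25 -0.03] 0.0621
(0.15, False) 27.38 [0.657  0.157  0.1269] [ 0.  -0.5 -4.6] [-0.17  0.14  0.02] 0.062
```

It dropped over the key at +0.15 rad. Now down to the seat.

Run:
```python
from h import *
def st(n): s=read_state();print(n,round(s["t"],2),np.round(s["eef_pos"],4),np.round(s["force"],1),np.round(s["ft_torque"],2),round(s["finger_gap"],4))
D=[.657,.157]
for i in range(4):
    hit=move_straight([*D,.088],velocity=.04,contact_N=15); st(hit)
    z=read_state()["eef_pos"][2]
    if z<.096 : break
    move_straight([*D,z+.004],velocity=.04)
```

```text
True 28.18 [0.6565 0.1573 0.0925] [-2.   1.   8.3] [ 0.07  0.14 -0.  ] 0.0622
```

Contact at TCP z = 92.5 mm, which is the expected seat height. I'll release, retreat and check.

Run:
```python
from h import *
grip(.085); sleep(.2); p=read_state()["eef_pos"]; move_straight([p[0],p[1],.24],velocity=.15)
move_to([.40,-.15,.25],yawq(-.99)); sleep(.3); print(read_state()["t"],read_state()["force"])
t=avg("top",2);sc=avg("scene",2);D=np.array([.657,.157]);u=np.array([np.cos(-2.53),np.sin(-2.53)])
A,B=proj(t,[*D,.1]).astype(int),proj(sc,[*D,.1]).astype(int)
a=crop(t["color"],A[0]-35,A[1]-35,70,70,400,400);b=crop(sc["color"],B[0]-35,B[1]-35,70,70,400,400)
for im,d,o in((a,t,A-35),(b,sc,B-35)):
    pts=[proj(d,[D[0]+.032*np.cos(k),D[1]+.032*np.sin(k),.126]) for k in np.linspace(0,6.28,25)]
    for p in pts: cv2.circle(im,tuple(((p-o+.5)*400/70).astype(int)),1,(0,0,255),-1)
cv2.imwrite("pics/f1.png",np.hstack([a,b]))
```

```text
31.6583 [-0.05693405  0.66195253  0.20012816]
```

View pics/f1.png

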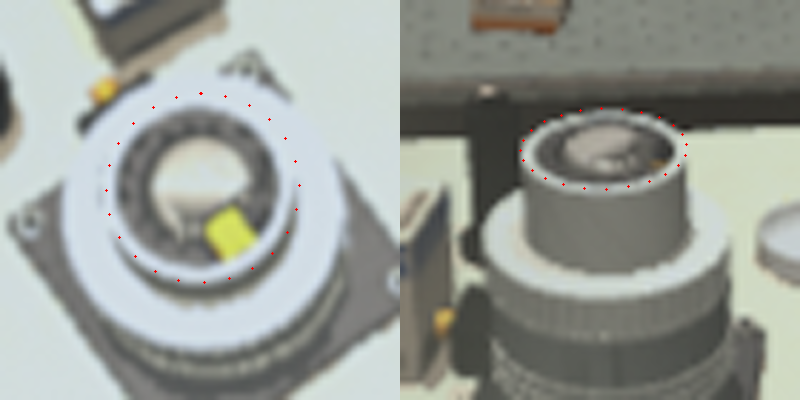

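The boss's rim matches the projected 64 mm circle at z = 126 mm in both views. The pulley sits flat and the key shows in the keyway.

```bash
python3 -c "
from workcell import *
print(hand_in())"
```

```text
the job is handed in; nothing more can be done
None
```

The key is fully home in the spindle's slot, the pulley sits flat on the housing over spindle and key, and the job was handed in at about 32 s; the hand-in call returned no verdict.

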